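# Set a painted miniature to dry in the cabinet

## Task

With the fingertips, push the drying cabinet's drawer fully home and slide the orange-tabbed vent shutter on its top all the way open (to the cabinet's left, as the robot faces it); then press the green button right down and let it go, leaving the red one alone. Go gently: the miniature in the drawer must stay standing on its grassy tile, neither of them touched or lifted, and the pots, glue, jar and brush stay where they are.

Things in the scene. Friction and masses are not known exactly. Their poses are not given: they have to be found in the camera images.
- cabinet: Grey drying cabinet fixed to the bench, 180 (x) x 220 (y) x 110 mm high. Origin: centre of its underside. Its x axis points from the open front (x = -90 mm, facing the robot) to the back, y to its left as the robot faces it, z up. Its yaw varies by up to 0.3 rad.
- drawer (a joint): How far the cabinet's drawer stands out of the front, m: 0 fully home, 0.11 at most; it moves along the cabinet's -x as it opens. It slides stiffly (about 1.5 N) and stays where it is left. The front is an amber see-through panel 6 mm thick, 216 mm wide, 10 to 102 mm above the bench.
- drawer_pull (a point): Middle of the front edge of the drawer's black pull lip, 85 mm above the bench. The lip is 140 mm long (along the cabinet's y), 8 mm thick (81 to 89 mm above the bench) and stands 14 mm out from the amber panel; push on its front edge towards the cabinet's +x. With the drawer home this point lies at x = -111 mm, y = 0 in the cabinet's frame.
- vent (a joint): Travel of the vent shutter on the cabinet's top towards the cabinet's +y, m: 0 closed, 0.055 fully open (stop). It slides with about 1.2 N and stays where it is left.
- vent_tab (a point): Middle of the top of the shutter's upright orange tab. The tab is 8 mm thick (along the cabinet's y), 34 mm wide (x) and its top is 137 mm above the bench; it stands 23 mm above the flat white shutter plate (50 mm in x, 58 mm in y, top 114 mm above the bench). It lies at x = 38 mm in the cabinet's frame, and at y = -30 mm + joint value.
- start (a joint): Travel of the green start button, m: 0 up, 0.006 fully down; spring return, 5 N at full travel.
- start_top (a point): Middle of the top of the round green button (26 mm across), which stands in a black housing on the front part of the cabinet's top; it is pressed straight down. Green and red may be either way round.
- stop (a joint): Travel of the red stop button, m: 0 up, 0.006 fully down. Not to be pressed.
- stop_top (a point): Middle of the top of the round red button, of the same size as the green one, about 100 mm beside it.
- figure: Painted miniature, 39 mm tall, blue, standing loose on the tile on a 25 mm round base. Origin: centre of its underside; z up through its head.
- tile: Loose grassy scenery tile, 80 x 80 x 6 mm (tufts to 16 mm), lying on the drawer's floor, 15 mm above the bench. Origin: centre of its underside.
- glue: White glue bottle with a blue nozzle, 38 mm across, 110 mm tall, standing on the bench to the right of the cabinet. Origin: centre of its underside.
- jar_green: Square jar, 50 x 50 mm, with a round green cap, 58 mm tall in all, on the bench in front of the cabinet to the right. Origin: centre of its underside.
- brush: Slim artist's brush with a red handle, 170 mm long, 8 mm thick, lying on the bench to the left of the cabinet. Origin: underside, at its middle; x along it to the bristles.
- pot_brown: Paint pot, brown with a white cap, 33 mm across, 46 mm tall, standing on the bench to the left of the cabinet. Origin: centre of its underside.
- pot_cream: Paint pot, cream with a white cap, 33 mm across, 46 mm tall, standing on the bench to the left of the cabinet. Origin: centre of its underside.
- pot_red: Paint pot, red with a white cap, 33 mm across, 46 mm tall, standing on the back left of the cabinet's top (110 mm above the bench). Origin: centre of its underside.
Mind the look-alikes: they are no part of the job. What is meant by the tile is not blue or purple, and is the larger of those in its own colour.

How it is judged (in metres and radians):
On the way, in this order (a step that is already met when the one before it is completed fails the run):
1. the drawer is fully home and the vent fully open (value of joint drawer below 0.005 m and value of joint vent above 0.048 m), for 0.2 s.
2. the green button is pressed down (all of step 1 and value of joint start above 0.0045 m), for 0.05 s.
At the end, for the whole second after the job is handed in: Drawer within 5 mm of fully home, vent shutter moved at least 48 of its 55 mm, both buttons up again, and the miniature upright (within 0.2 rad), at rest, standing on its tile inside the cabinet (all of step 1 and value of joint each of start, stop below 0.002 m and angle between figure's own z axis and vertical below 0.2 rad and horizontal distance between figure and tile below 0.035 m and z of figure in the frame of tile below 0.012 m and x of figure in the frame of cabinet above -0.085 m and linear speed of each of figure, tile below 0.02 m/s); the robot touches nothing.
It fails at once if the green button is pressed before the drawer is home and the vent open (value of joint start above 0.003 m and not (value of joint drawer below 0.008 m and value of joint vent above 0.045 m)).
It fails at once if the red button is pressed (value of joint stop above 0.003 m).
It fails at once if the robot touches the miniature or its tile (contact force between any of the fingers, the arm and figure above 0.3 N or contact force between any of the fingers, the arm and tile above 0.3 N).
It fails at once if the miniature is tipped over, or it or its tile is lifted (angle between figure's own z axis and vertical above 0.5 rad or z of figure in the frame of cabinet above 0.04 m or z of tile in the frame of cabinet above 0.03 m).
It fails at once if a pot, the glue, the jar or the brush is moved more than 20 mm, lifted or knocked over (distance of any of pot_brown, pot_cream, pot_red, glue, jar_green, brush from where it was at the start of the episode above 0.02 m or angle between any of pot_brown, pot_cream, pot_red, glue, jar_green's own z axis and vertical above 0.4 rad).
It also fails if it takes over 54 s, if anything falls off the work surface, if the arm or the gripper's body presses on something with over 40 N, if the wrist force passes 120 N, or if a joint passes its speed limit or range.

## Robot

A 6-joint arm with a two-finger parallel gripper is mounted at the origin on the work surface. World frame = base frame: x ahead of the robot, y to its left, z up, the work surface at z = 0. Lengths are in mm, angles in rad, forces in N, time in s.
With the tool pointing down it reaches from about 275 to 725 mm from the base axis. Payload 5.6 kg.
Tool frame: the origin (TCP) lies at the very end of the fingers, on their centre line; the grasp point (between the pads) lies robot.pinch_z behind it (robot.pinch_z is the distance from the TCP to the grasp point, in mm); z points along the fingers, y is the direction in which the jaws open and shut (so a half turn about z gives the same grasp; the last joint's range is limited). The gripper opens to 85 mm and grips with 20 to 120 N. Pads are 22 mm wide; open, the fingers measure 114 mm over their backs; the gripper's body (76 mm by 85 mm) begins 54 mm behind the grasp point. The pads swing forward as they close: fully open they stand 13 mm farther back than shut.
Start: joints at [-1.028, 0.255, 0.108, 0, -1.424, -0.285], TCP at [140.245, -531.812, 231.283] pointing down, gripper open.
Joint ranges: [-2.95, 2.95], [-1.21, 1.97], [-1.09, 1.5], [-2.87, 1.71], [-2.94, -0.07], [-3.05, 3.05]. Speed limits (rad/s): [2.57, 2.57, 3.14, 3.14, 3.14, 3.14].

## Interface

Orientations are given as a rotation vector (axis times angle).
In Python, from cell import robot gives the robot as it stands. Calls block until the motion is done:
- robot.move_to(position, orientation): joint-space move of the TCP to a pose.
- robot.move_l(position, orientation=None, feed=150, guard=None): straight line of the TCP; orientation=None keeps the orientation; feed is the mean speed in mm/s. With guard (N) it stops when the force on the tool has changed by that much, and returns True; else False.
- robot.movej(angles): joint-space move.
- robot.gripper_to(opening): finger opening in mm; the grip force is fixed at half the most; returns when the fingers have stopped.
- robot.pause(seconds).
- robot.ik(position, orientation): joint angles nearest the present ones, or None.
- robot.state(): the state.
- robot.grab_frame(name): name is "side" or "top"; returns the picture (480x640x3 uint8, blue, green, red); there is no depth.
- robot.camera_model(name): a dict with "fx", "fy", "cx", "cy" (pixels), "D" ([k1, k2, p1, p2, k3] as OpenCV has them; the pictures are not rectified), "T" (4x4, takes a point from camera to world coordinates). Camera axes: x right, y up, looking along -z (the intrinsics and any distortion apply to the point x, -y, -z); pixel columns grow to the right and rows downward; lengths in mm; the calibration is good to about 2 mm. A picture is of the moment at which its call begins. camera_model takes no time and is no camera call.
A pose or a line that the arm cannot do raises robot.IKError and nothing moves.
- robot.sign_off(): hands the job in, once; it reports no verdict.
The state is a dict: "t": time; "joints": joint angles; "dq": joint speeds; "effort": joint torques, N m; "eef_pos": TCP position; "ee_rot": TCP orientation; "force": force on the tool from outside, world axes, zero at the start; "ft_torque": the same for the moment, N m; "grip_width": finger opening in mm.
Only numpy, scipy, OpenCV 4.12 (cv2) and the standard library are available. Lean on these libraries where they do the work, as an engineer would, in place of code of your own. Each camera call takes 0.05 s, during which the arm holds its last target. There are 200 camera calls.

## Working session

There is one attempt and no reset: what is moved stays moved. The work goes in short steps, each a Python script; the robot and the scene stay as the last script left them, time stands still between calls to the robot, and variables do not carry over. Pictures are saved under pics/ and viewed, about 8 in all and at most 12, crops included, and the job is handed in when it is done.

```bash
mkdir -p pics; ls
python3 - <<'E'
from cell import robot
import cv2,numpy as np
for n in("top","side"):
    cv2.imwrite(f"pics/{n}0.png",robot.grab_frame(n))
    m=robot.camera_model(n);print(n,m["fx"],m["cx"],m["cy"],m["D"],np.round(m["T"],3).tolist())
print(robot.pinch_z,robot.state())
E
```

```text
pics
top 435.3521861594562 321.28482860104816 236.33554936443954 [-0.05372081  0.          0.          0.          0.        ] [[-0.028, 0.992, -0.123, 435.733], [-1.0, -0.028, -0.0, 49.52], [-0.004, 0.123, 0.992, 1071.943], [0.0, 0.0, 0.0, 1.0]]
side 483.857443290949 323.2312064692622 238.45537604969564 [-0.05739802  0.          0.          0.          0.        ] [[0.809, 0.273, -0.522, 96.537], [-0.588, 0.383, -0.712, -562.34], [0.006, 0.883, 0.47, 517.466], [0.0, 0.0, 0.0, 1.0]]
18.700000000000003 {'t': 0.1, 'joints': array([-1.02838000e+00,  2.55689983e-01,  1.07117768e-01, -3.72624677e-04,
       -1.42389217e+00, -2.84588256e-01]), 'dq': array([ 0.00096985, -0.00087967,  0.0025892 ,  0.00158889, -0.00130753,
       -0.00037025]), 'effort': array([-2.48782941e-03, -3.87601590e+01,  2.38475132e+01,  5.37789613e+00,
       -3.72942217e-03, -2.86824175e-06]), 'eef_pos': array([ 140.15683671, -531.38718139,  230.48624985]), 'ee_rot': array([ 4.03746208e-01, -3.11520398e+00, -2.63169708e-03]), 'force': array([-0.46779369, -0.18041428,  0.46327331]), 'ft_torque': array([ 0.0168439 ,  0.04524242, -0.02683423]), 'grip_width': 85.36795631827222}
```

View pics/top0.png

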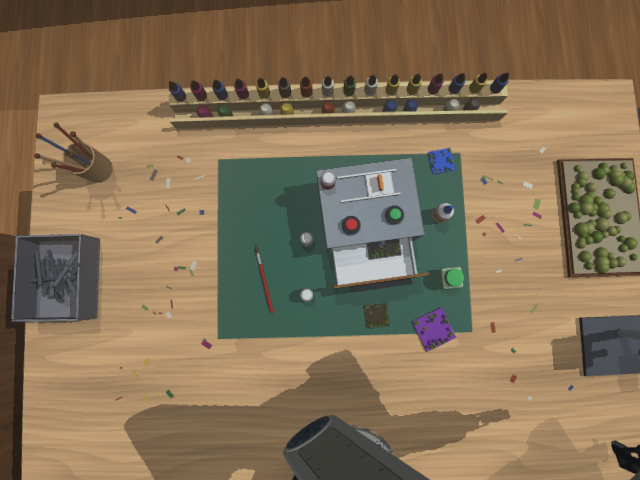

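View pics/side0.png

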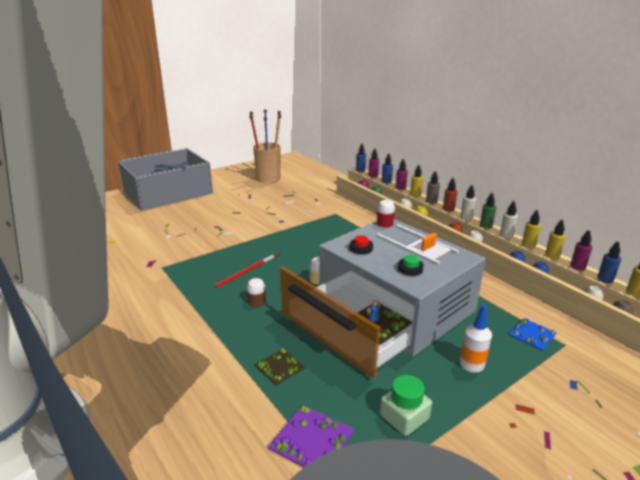

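The top view shows the green button near (395,214), red near (351,225), the orange tab at (380,181), and the drawer panel from (333,286) to (427,275). The side view shows green at (411,263), red at (361,242) and the tab at (429,242).

```bash
cat > h.py <<'E'
from cell import robot
import cv2,numpy as np
def ray(n,uv):
    m=robot.camera_model(n);K=np.array([[m["fx"],0,m["cx"]],[0,m["fy"],m["cy"]],[0,0,1]])
    p=cv2.undistortPoints(np.array(uv,float).reshape(-1,1,2),K,np.array(m["D"])).reshape(-1,2)
    d=np.c_[p[:,0],-p[:,1],-np.ones(len(p))]@m["T"][:3,:3].T
    return m["T"][:3,3],d
def plane(n,uv,z):
    o,d=ray(n,uv);return o+d*((z-o[2])/d[:,2])[:,None]
def tri(a,b):
    o1,d1=ray("top",a);o2,d2=ray("side",b);d1,d2=d1[0],d2[0]
    s=np.linalg.lstsq(np.c_[d1,-d2],o2-o1,rcond=None)[0]
    p,q=o1+s[0]*d1,o2+s[1]*d2
    return (p+q)/2,np.linalg.norm(p-q)
def blob(im,box,lo,hi):
    x0,y0,x1,y1=box;h=cv2.cvtColor(im[y0:y1,x0:x1],cv2.COLOR_BGR2HSV)
    m=cv2.inRange(h,np.array(lo),np.array(hi))
    k,l,s,c=cv2.connectedComponentsWithStats(m);i=1+s[1:,4].argmax()
    return c[i]+[x0,y0],s[i],(l==i)
G=((50,120,60),(75,255,255));R=((0,180,120),(5,255,255));O=((6,150,150),(20,255,255))
E
python3 - <<'E'
from h import *
np.set_printoptions(precision=1,suppress=True)
t=cv2.imread("pics/top0.png");s=cv2.imread("pics/side0.png")
for n,c,bt,bs in(("green",G,(380,200,410,230),(390,245,430,280)),("red",R,(335,212,368,240),(345,230,378,257)),("tab",O,(368,168,395,195),(415,228,442,255))):
    a,sa,_=blob(t,bt,*c);b,sb,_=blob(s,bs,*c)
    print(n,a,sa,b,sb,tri(a,b),plane("top",a,{"tab":137}.get(n,125)))
# grey cabinet top
h=cv2.cvtColor(t,cv2.COLOR_BGR2HSV);m=cv2.inRange(h,(95,10,90),(125,90,190));z=np.zeros_like(m);z[150:255,305:432]=m[150:255,305:432]
z=cv2.morphologyEx(z,cv2.MORPH_CLOSE,np.ones((5,5)));
c=max(cv2.findContours(z,0,2)[0],key=cv2.contourArea);hull=cv2.convexHull(c)
w=plane("top",hull.reshape(-1,2),110)[:,:2].astype(np.float32)
print(cv2.minAreaRect(w),cv2.contourArea(c),h[200,330],h[235,375])
big=cv2.resize(t[150:300,300:480],None,fx=4,fy=4,interpolation=2)
cv2.drawContours(big,[(hull-[300,150])*4],-1,(0,0,255),1)
cv2.imwrite("pics/crop.png",big)
E
```

```text
green [395.1 213.4] [10  9 11 10 91] [411.  261.2] [ 13  10  17  13 184] (array([ 598.8, -113.7,  126.8]), np.float64(1.4442387233437795)) [[ 599.7 -114.4  125. ]]Traceback (most recent call last):
  File "<stdin>", line 5, in <module>
  File "h.py", line 18, in blob
    k,l,s,c=cv2.connectedComponentsWithStats(m);i=1+s[1:,4].argmax()
                                                    ~~~~~~~~~~~~~~^^
ValueError: attempt to get argmax of an empty sequence
```

```bash
sed -i 's/R=((0,180,120),(5,255,255))/R=((170,150,90),(180,255,255))/' h.py
cat > m.py <<'E'
from h import *
np.set_printoptions(precision=1,suppress=True)
t=cv2.imread("pics/top0.png");s=cv2.imread("pics/side0.png")
h=cv2.cvtColor(t,cv2.COLOR_BGR2HSV);print(h[225,351],cv2.cvtColor(s,cv2.COLOR_BGR2HSV)[241,361],h[182,380],h[200,330],h[235,375])
for n,c,bt,bs in(("green",G,(380,200,410,230),(390,245,430,280)),("red",R,(335,212,368,240),(345,230,378,257)),("tab",O,(368,168,395,195),(415,228,442,255))):
  try:
    a,sa,_=blob(t,bt,*c);b,sb,_=blob(s,bs,*c)
    print(n,a,sa,b,sb,tri(a,b),plane("top",a,{"tab":137}.get(n,125)))
  except ValueError: print(n,"none")
m=cv2.inRange(h,(95,10,90),(125,90,190));z=np.zeros_like(m);z[150:255,305:432]=m[150:255,305:432]
z=cv2.morphologyEx(z,cv2.MORPH_CLOSE,np.ones((5,5)));
c=max(cv2.findContours(z,0,2)[0],key=cv2.contourArea);hull=cv2.convexHull(c)
w=plane("top",hull.reshape(-1,2),110)[:,:2].astype(np.float32)
print(cv2.minAreaRect(w),cv2.contourArea(c))
big=cv2.resize(t[150:300,300:480],None,fx=4,fy=4,interpolation=2)
cv2.drawContours(big,[(hull-[300,150])*4],-1,(0,0,255),1)
cv2.imwrite("pics/crop.png",big)
E
python3 m.py
```

```text
[  0 170 177] [  1 225 214] [ 13 170 194] [104  26 146] [103  28 146]
green [395.1 213.4] [10  9 11 10 91] [411.  261.2] [ 13  10  17  13 184] (array([ 598.8, -113.7,  126.8]), np.float64(1.4442387233437795)) [[ 599.7 -114.4  125. ]]
red none
tab [380.4 181.5] [11  7  4 14 30] [429.  240.5] [  7   4  15  18 163] (array([671.2, -84.4, 128.6]), np.float64(1.5164347515140741)) [[669.7 -83.7 137. ]]
((610.2691650390625, -62.88218688964844), (217.7289581298828, 219.05088806152344), 6.297359943389893) 7778.5
```

View pics/crop.png

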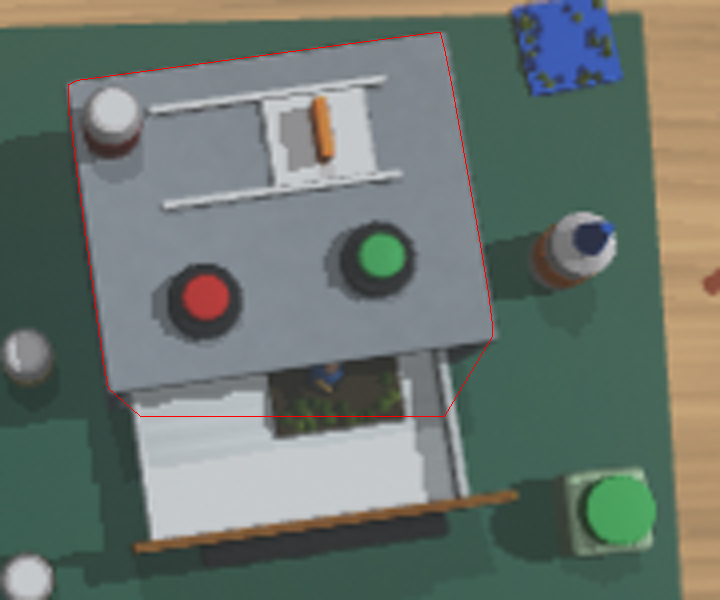

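The crop shows the cabinet-top corners at about (68,85), (441,33), (493,338) and (110,390). The lip front edge runs from about (205,565) to (447,532), and the tab top is at (322,128).

```bash
cat > p.py <<'E'
from h import *
np.set_printoptions(precision=1,suppress=True)
f=lambda l:(np.array(l,float)-1.5)/4+[300,150]
c=plane("top",f([(68,85),(441,33),(493,338),(110,390)]),110)[:,:2]
print(c,np.linalg.norm(np.roll(c,-1,0)-c,axis=1))
ref=np.array([(90,110),(90,-110),(-90,-110),(-90,110)],float)
A,B=ref,c-c.mean(0);yaw=np.arctan2((A[:,0]*B[:,1]-A[:,1]*B[:,0]).sum(),(A*B).sum());C=c.mean(0)
Rm=np.array([[np.cos(yaw),-np.sin(yaw)],[np.sin(yaw),np.cos(yaw)]])
print("C",C,"yaw",yaw)
loc=lambda p:(np.atleast_2d(p)[:,:2]-C)@Rm
for n,q,z in(("tab",[(322,128)],137),("green",[(382,255)],127),("red",[(207,297)],127),("lip",[(205,565),(447,532)],89),("panel",[(137,548),(517,494)],102),("jarcap",[(619,510)],58),("pot",[(112,110)],156),("glue",[(595,235)],110),("potleft",[(28,580)],46),("shutter",[(262,100),(368,88),(376,172),(275,186)],114)):
    p=plane("top",f(q),z);print(n,p[:,:2],loc(p))
E
python3 p.py
```

```text
[[ 705.4   56.3]
 [ 730.1 -157.5]
 [ 553.8 -177. ]
 [ 530.8   37.6]] [215.2 177.4 215.8 175.6]
C [630.  -60.2] yaw 0.11002613072934345
tab [[669.5 -83. ]] [[ 36.8 -27. ]]
green [[ 599.5 -114.2]] [[-36.3 -50.4]]
red [[578.8 -16.9]] [[-46.1  48.6]]
lip [[ 432.8  -13. ]
 [ 447.2 -149.9]] [[-190.8   68.5]
 [-191.6  -69.1]]
panel [[ 443.3   25.1]
 [ 466.9 -187.4]] [[-176.2  105.3]
 [-176.1 -108.6]]
jarcap [[ 457.2 -257.4]] [[-193.4 -177.1]]
pot [[677.9  32.6]] [[57.8 86.9]]
glue [[ 610.6 -238.1]] [[ -38.8 -174.7]]
potleft [[426.9  88. ]] [[-185.6  169.6]]
shutter [[ 692.4  -53.1]
 [ 697.8 -113.4]
 [ 649.2 -115.5]
 [ 642.7  -58.3]] [[ 62.8   0.2]
 [ 61.5 -60.4]
 [ 13.  -57.1]
 [ 12.8   0.4]]
```

```bash
cat >> h.py <<'E'
yaw=0.110;C=np.array([630.,-60.2])
Rm=np.array([[np.cos(yaw),-np.sin(yaw)],[np.sin(yaw),np.cos(yaw)]])
ORI=np.pi*np.array([np.sin(yaw/2),-np.cos(yaw/2),0])
W=lambda x,y,z:np.r_[C+Rm@[x,y],z]
def rep(tag,g=None):
    s=robot.state();l=(s["eef_pos"][:2]-C)@Rm
    print(tag,g,"t",round(s["t"],2),"loc",l.round(1),s["eef_pos"][2].round(1),"F",s["force"].round(1),flush=True)
E
python3 - <<'E'
from h import *
robot.gripper_to(0)
robot.move_to(W(-235,0,200),ORI);rep("above")
robot.move_l(W(-235,0,75),feed=120);rep("down")
g=robot.move_l(W(-112,0,75),feed=40,guard=9);rep("push",g)
cv2.imwrite("pics/s1.png",cv2.resize(robot.grab_frame("side")[180:420,240:560],None,fx=2,fy=2))
E
```

```text
above None t 2.73 loc [-235.    -0.5] 200.1 F [-0.1 -0.2 -0.4]
down None t 3.92 loc [-2.345e+02 -1.000e-01] 75.6 F [-0.5 -0.2  0.4]
push True t 6.43 loc [-122.3    0. ] 74.2 F [ 0.1  0.3 -0.4]
```

View pics/s1.png

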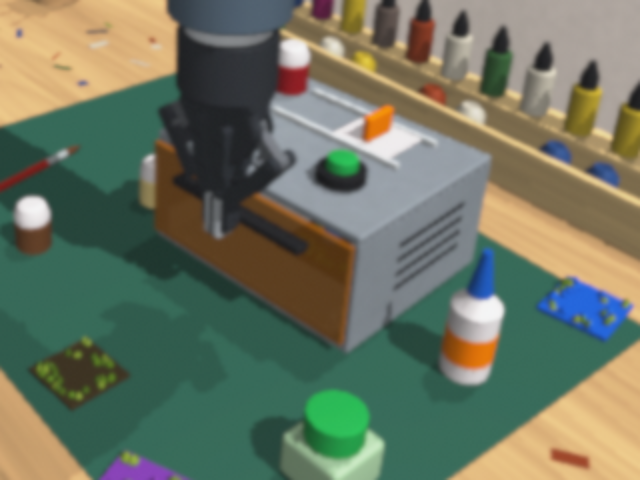

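The drawer looks flush and the tip stopped at -122 (lip -111 minus 11 mm half-width). I'll push again gently to confirm, then do the vent.

Run:
```python
from h import *
g=robot.move_l(W(-116,0,75),feed=15,guard=9);rep("push2",g)
robot.move_l(W(-150,0,75),feed=100)
robot.move_l(W(-150,0,210),feed=200)
robot.move_to(W(38,-85,210),ORI)
g=robot.move_l(W(38,-85,123),feed=80,guard=6);rep("down",g)
g=robot.move_l(W(38,20,123),feed=40,guard=9);rep("vent",g)
```

```text
push2 True t 6.85 loc [-1.223e+02  1.000e-01] 73.3 F [-0.2 -0.3 -0.1]
down False t 10.17 loc [ 38.4 -85.1] 123.8 F [ 0.5  0.  -0. ]
vent True t 12.22 loc [37.9  7.2] 122.9 F [ 0.3 -2.2  1.4]
```

Run:
```python
from h import *
robot.move_l(W(38,-10,123),feed=80)
robot.move_l(W(38,-10,220),feed=200)
robot.move_to(W(-100,-150,260),ORI)
t=robot.grab_frame("top");s=robot.grab_frame("side")
a,_,_=blob(t,(335,150,400,200),*O)
p=plane("top",a,137)[0];print("tab",(p[:2]-C)@Rm)
cv2.imwrite("pics/s2.png",np.hstack([cv2.resize(t[150:300,300:440],None,fx=2.5,fy=2.5),cv2.resize(s[190:378,270:510],(430,375))]))
rep("")
```

```text
tab [37.73662243 24.8856842 ]
 None t 14.13 loc [ -99.6 -149.3] 259.0 F [0.5 0.4 0.3]
```

View pics/s2.png

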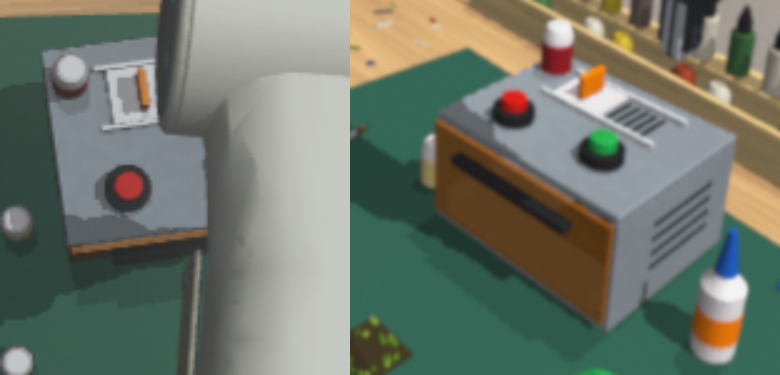

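The drawer is flush, and the tab is at y=24.9, which is fully open. Next is the green button.

Run:
```python
from h import *
robot.move_to(W(-36.3,-50.3,200),ORI)
robot.move_l(W(-36.3,-50.3,140),feed=100);rep("pre")
g=robot.move_l(W(-36.3,-50.3,134),feed=20,guard=2);rep("a",g)
g=robot.move_l(W(-36.3,-50.3,112),feed=15,guard=10);rep("press",g)
robot.pause(.3);rep("hold")
s=robot.grab_frame("side")
robot.move_l(W(-36.3,-50.3,200),feed=60)
robot.move_l(W(-140,-50,260),feed=200)
robot.move_to([140,-530,260],ORI);rep("away")
cv2.imwrite("pics/s3.png",np.vstack([cv2.resize(s[190:378,270:510],(480,300)),cv2.resize(robot.grab_frame("side")[190:378,270:510],(480,300))]))
```

```text
pre None t 15.47 loc [-35.9 -50.8] 140.9 F [ 0.2 -0.4 -0.2]
a False t 15.93 loc [-36.3 -50.3] 134.0 F [-0.8  0.5 -0.1]
press True t 16.68 loc [-36.2 -50.3] 126.3 F [-0.9  1.   5.3]
hold None t 16.98 loc [-36.2 -50.4] 126.1 F [-1.6  0.4  5.6]
away None t 21.12 loc [-537.8 -413.1] 259.9 F [-0.3  0.6 -1.6]
```

View pics/s3.png

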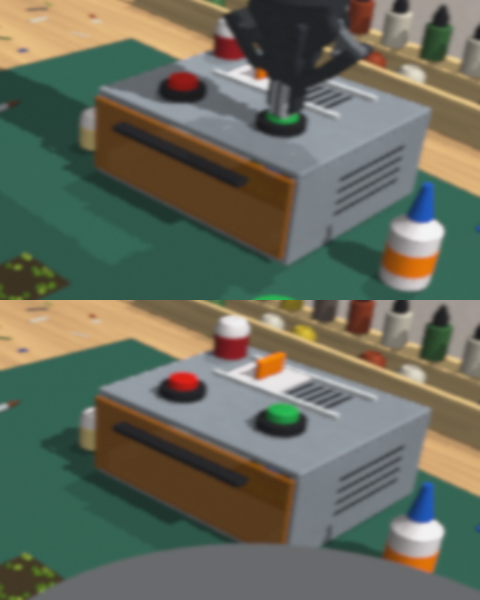

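The guard tripped at the stop with about 5.6 N held. To confirm full travel, I'll press again in steps and log force against depth; an extra press does no harm.

Run:
```python
from h import *
robot.move_to(W(-140,-50,260),ORI)
robot.move_l(W(-36.3,-50.3,200),feed=200)
robot.move_l(W(-36.3,-50.3,138),feed=100)
for z in (136,134,133,132,131,130,129,128,127,126,125.5):
    g=robot.move_l(W(-36.3,-50.3,z),feed=15,guard=12);robot.pause(.15);rep(z,g)
    if g: break
robot.move_l(W(-36.3,-50.3,200),feed=60)
robot.move_l(W(-140,-50,260),feed=200)
robot.move_to([250,-450,300],ORI);robot.pause(.3);rep("away")
t=robot.grab_frame("top");a,_,_=blob(t,(335,150,400,200),*O);print("tab",(plane("top",a,137)[0][:2]-C)@Rm)
cv2.imwrite("pics/s4.png",t[130:330,200:480])
```

```text
136 False t 25.07 loc [-36.2 -50.3] 136.1 F [-0.7  0.   0.2]
134 False t 25.51 loc [-36.3 -50.3] 134.0 F [ 0.2  0.5 -0.5]
133 False t 25.91 loc [-36.3 -50.3] 133.0 F [ 0.  -0.1 -0. ]
132 False t 26.31 loc [-36.1 -50.4] 132.2 F [-0.4 -0.2  0.7]
131 False t 26.71 loc [-36.1 -50.3] 131.2 F [ 0.8 -0.7  2.5]
130 False t 27.11 loc [-36.2 -50.3] 130.1 F [ 0.8 -0.8  2. ]
129 False t 27.51 loc [-36.2 -50.4] 129.1 F [ 1.  -1.2  3.2]
128 False t 27.91 loc [-36.2 -50.3] 128.1 F [ 1.2 -0.5  3.6]
127 False t 28.31 loc [-36.2 -50.3] 127.1 F [ 0.9 -1.1  4.3]
126 False t 28.71 loc [-36.2 -50.3] 126.1 F [-0.1  0.7  5.5]
125.5 False t 29.11 loc [-36.2 -50.4] 126.1 F [0.3 0.1 7.5]
away None t 33.07 loc [-420.  -345.5] 300.0 F [ 0.3 -0.5  0.1]
tab [37.73662243 24.8856842 ]
```

View pics/s4.png

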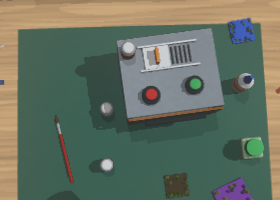

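Contact came at about 132 mm and the stop at 126 mm, so the button made its full 6 mm of travel. Everything is in place and the arm is clear.

```bash
python3 -c "
from cell import robot
robot.sign_off()"
```

```text
the job is handed in; nothing more can be done
```

I pushed the drawer home, slid the vent fully open, pressed the green button and let it go, then handed the job in at about 33 s. `sign_off` gives no verdict.

- **Drawer:** the push ended against the stop twice at the same place, with the lip at x ≈ -111 mm. The pictures show the front flush.
- **Vent:** the tab is at y = 24.9 mm in the last picture, which is about 55 mm of travel.
- **Green button:** I pressed it twice, the second time only to check its travel. Contact came at about 132 mm and the stop at about 126 mm, so it went down its full 6 mm with 5–7 N. A picture taken after the first press shows it up again; I took no close view after the second.
- **Red button and loose items:** I never went near the red button. The pots, glue, jar and brush look undisturbed in the last picture.
- **Miniature:** I could not see it in my last checks, because it was hidden behind the closed amber front. I assume it is still standing, since I pushed the drawer at only about 40 mm/s and never touched the tile or figure.

None of the checks failed or disagreed.

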